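# Park the calibration weights in order of size

### The arm

A 7-joint arm with a two-finger parallel gripper is mounted at the origin on a cart in front of the work surface, level with it; the furniture and walls round the work are solid. World frame = base frame: x ahead of the robot, y to its left, z up, the work surface at z = 0. Lengths are in m, angles in rad, forces in N, time in s.
With the tool pointing down it reaches from about 0.35 to 0.9 m from the base axis. Payload 8.1 kg.
Tool frame: the origin (TCP) lies at the very end of the fingers, on their centre line; the grasp point (between the pads) lies 19 mm behind it; z points along the fingers, y is the line along which they close (so a half turn about z gives the same grasp; the last joint's range is limited). The gripper opens to 92 mm and grips with 3 to 60 N. Pads are 19 mm wide; open, the fingers measure 130 mm over their backs; the gripper's body (75 mm by 190 mm) begins 47 mm behind the grasp point.
Start: joints at [-1.453, 0.434, 0.025, 1.573, -0.012, 1.134, -0.075], TCP at [0.137, 0.61, 0.227] pointing down, gripper open.
Joint ranges: [-2.62, 2.62], [-0.44, 2.09], [-1.27, 1.32], [0.08, 2.57], [-1.32, 4.46], [0.12, 2], [-2.74, 2.74]. Speed limits (rad/s): [2.22, 2.22, 3.01, 3.01, 3.14, 3.14, 3.14].

### API

Orientations are given as a rotation vector (axis times angle).
In Python, from cell import arm gives the robot as it stands.
- The arm moves only by the tool drive_tool, never from a script. Its argument "targets" is a list of rows, each a list of 7 numbers: the turn, a rotation vector about the world's x, y, z in units of 5 degrees (1.0 is 5 degrees), then the shift along the world's x, y, z in units of 40 mm (1.0 is 40 mm), then the opening, from 0 (shut) to 1 (fully open). In form: [[wx, wy, wz, dx, dy, dz, fingers], ...]. A call has 1 to 5 rows; each row is the pose to reach, as a shift and turn from the pose commanded when the call began; what a row does not reach only later rows make up. A row lasts 1/10 s, in which the tool goes at most 50 mm and 8.59 degrees, less where a joint would pass 70% of its speed; a pose out of reach is approached as far as the arm can. A call with a gripper value outside its range is refused whole. The fingers move at their own pace and stop on an object; "force" is the grip in N (left out, the last holds). Time passes only in rows, so rows that repeat a pose let the fingers close. It gives the time, the measured TCP pose, the force, the opening and the grip force at its end, in the units of the state.
- arm.observe(): the state, without advancing time (a new reading comes with each control period).
- arm.get_image(name): name is "scene" or "top" or "wrist"; returns a dict with "pixels" (480x640x3 uint8, red, green, blue), "intrinsics" (3x3 intrinsics, pixels), "rvec" (rotation vector, rad) and "tvec" (3), from world to camera coordinates, as OpenCV has them; the wrist camera has in their place "mount" (4x4, takes a point from camera to tool coordinates, whose origin is the TCP and whose axes are the flange's). Camera axes: x right, y down, z forward; pixel columns grow to the right and rows downward; lengths in m; the calibration is good to about 2 mm. A picture is of the moment at which its call begins: read the wrist's pose just before it. There is no depth.
- arm.sign_off(): hands the job in; it is judged then, once.
The state is a dict: "clock": time; "joints": joint angles; "dq": joint speeds; "joint_efforts": joint torques, N m; "position": TCP position; "ee_rot": TCP orientation; "force": force on the tool from outside, world axes, zero at the start; "ft_torque": the same for the moment, N m; "width": opening from 0.0 (shut) to 1.0 (fully open); "gripper_force": force on a finger pad.
Only numpy, scipy, OpenCV 4.12 (cv2) and the standard library are available. Lean on these libraries where they do the work, as an engineer would, in place of code of your own. Each camera call takes 0.05 s, during which the arm holds its last target. There are 200 camera calls.

### The job

The balance check is over: stand the four calibration weights upright on the aluminium strip, one in the middle of each dark disc, in order of size with the largest next to the red end block and the smallest next to the grey one. Do not knock a weight over or shift the jar, the syringe or the sample box.

Things in the scene. Friction and masses are not known exactly. Their poses are not given: they have to be found in the camera images.
- centre_a (a point): The largest of four bare-metal calibration weights, each an upright cylinder with a small round knob on top: 36 mm diameter, 54 mm high over all. This point is on its axis, half-way up (27 mm above its underside). Loose, under 0.65 kg; starts standing upright on the worktop (z = 0). Grip it round the body from above; for contact it is a full cylinder of that diameter and height.
- centre_b (a point): The second largest of four bare-metal calibration weights, each an upright cylinder with a small round knob on top: 30 mm diameter, 45 mm high over all. This point is on its axis, half-way up (22.5 mm above its underside). Loose, under 0.65 kg; starts standing upright on the worktop (z = 0). Grip it round the body from above; for contact it is a full cylinder of that diameter and height.
- centre_c (a point): The third of four bare-metal calibration weights, each an upright cylinder with a small round knob on top: 24 mm diameter, 37 mm high over all. This point is on its axis, half-way up (18.5 mm above its underside). Loose, under 0.65 kg; starts standing upright on the worktop (z = 0). Grip it round the body from above; for contact it is a full cylinder of that diameter and height.
- centre_d (a point): The smallest of four bare-metal calibration weights, each an upright cylinder with a small round knob on top: 19 mm diameter, 29 mm high over all. This point is on its axis, half-way up (14.5 mm above its underside). Loose, under 0.65 kg; starts standing upright on the worktop (z = 0). Grip it round the body from above; for contact it is a full cylinder of that diameter and height.
- strip: Fixed bare aluminium parking strip, flat on the worktop: 70 mm (its x) by 240 mm (its y) by 8 mm high; origin at the centre of its underside, so its flat top is 8 mm above the origin. Four flush dark rubber discs of 42 mm diameter lie in a row along its y axis, at x = 0 and y = -90, -30, +30, +90 mm: these are the four places. A low fixed end block closes each end, one red, one grey.
- red_end: Red plastic end block, fixed against one end of the strip: 70 x 22 x 14 mm, origin at the centre of its underside, axes parallel to the strip's. It stands at y = +131 mm or y = -131 mm of the strip's frame; the grey end block (not listed, same size) is at the other end. Measured from this origin along the row, the disc centres are 41, 101, 161 and 221 mm away.
- jar_centre (a point): Bystander: small white jar with a teal lid, 52 mm diameter, 55 mm high, loose behind the strip; the point is its centre. Leave it alone.
- syringe_centre (a point): Bystander: white dispensing syringe with a blue tip, 130 mm long, 24 mm wide, 19 mm high, lying loose at the right of the weights, pointing roughly away from or towards the robot; the point is half-way up, near its middle. Leave it alone.
- grid_box_centre (a point): Bystander: black sample box with a grid of small chips, 69 x 66 x 20 mm, loose at the left of the weights; the point is its centre. Leave it alone.
Things that resemble listed ones, but are neither listed nor needed, are in the scene too. What is shaped like the part that bears centre_a but orange or pink is not meant.

How it is judged:
At the end, for the whole second after the job is handed in: Largest to smallest from the red end, each weight stands upright (0.12 rad) on the strip, centred on its own disc within 12 mm along and 12 mm across the row (height within 4 mm), released and at rest; jar, syringe and sample box within 20 mm of where they started (horizontal distance between centre_a and red_end between 0.029 and 0.053 m and x of centre_a in the frame of strip between -0.012 and 0.012 m and z of centre_a in the frame of strip between 0.031 and 0.039 m and angle between each of centre_a, centre_b, centre_c, centre_d's own z axis and vertical below 0.12 rad and linear speed of each of weight_a, weight_b, weight_c, weight_d below 0.01 m/s and angular speed of each of weight_a, weight_b, weight_c, weight_d below 0.15 rad/s and horizontal distance between centre_b and red_end between 0.089 and 0.113 m and x of centre_b in the frame of strip between -0.012 and 0.012 m and z of centre_b in the frame of strip between 0.0265 and 0.0345 m and horizontal distance between centre_c and red_end between 0.149 and 0.173 m and x of centre_c in the frame of strip between -0.012 and 0.012 m and z of centre_c in the frame of strip between 0.0225 and 0.0305 m and horizontal distance between centre_d and red_end between 0.209 and 0.233 m and x of centre_d in the frame of strip between -0.012 and 0.012 m and z of centre_d in the frame of strip between 0.0185 and 0.0265 m and distance of each of jar_centre, syringe_centre, grid_box_centre from where it was at the start of the episode below 0.02 m); the robot touches nothing.
It fails at once if the jar is shifted by more than 20 mm (distance of jar_centre from where it was at the start of the episode above 0.02 m).
It fails at once if the syringe is shifted by more than 20 mm (distance of syringe_centre from where it was at the start of the episode above 0.02 m).
It fails at once if the sample box is shifted by more than 20 mm (distance of grid_box_centre from where it was at the start of the episode above 0.02 m).
It fails at once if a weight is knocked over (angle between any of centre_a, centre_b, centre_c, centre_d's own z axis and vertical above 0.7 rad).
It also fails if it takes over 96 s, if anything falls off the work surface, if the arm or the gripper's body presses on something with over 40 N, if the wrist force passes 120 N, or if a joint passes its speed limit or range.

## Working session

There is one attempt and no reset: what is moved stays moved. The work goes in short steps, Python scripts to look and compute and a tool call to move; the robot and the scene stay as the last step left them, time stands still between calls to the robot, and variables do not carry over. Pictures are saved under pics/ and viewed, at most 14 in all, crops included, and the job is handed in when it is done.

Besides the shell and the picture viewer there is one more tool, called after "Request:" by a JSON object that holds its "op" and its "data". drive_tool: Moves the arm, as the interface text tells. Its arguments: {"type":"object","properties":{"targets":{"type":"array"},"force":{"type":"number"}},"required":["targets"]}

```bash
mkdir -p pics; cat > h.py <<'E'
import numpy as np, cv2
from cell import arm
def grab(n,f):
    im=arm.get_image(n); cv2.imwrite('pics/'+f+'.png',im['pixels'][:,:,::-1]); np.savez('pics/'+f+'.npz',**im); return im
def ray(im,u,v,z):
    K=np.array(im['intrinsics']);R=cv2.Rodrigues(np.array(im['rvec']))[0];t=np.array(im['tvec']).ravel()
    c=-R.T@t; d=R.T@np.linalg.inv(K)@[u,v,1]; return c+d*(z-c[2])/d[2]
def proj(im,P):
    return cv2.projectPoints(np.array(P,float).reshape(-1,3),np.array(im['rvec'],float),np.array(im['tvec'],float),np.array(im['intrinsics'],float),None)[0].reshape(-1,2)
E
python3 - <<'E'
from h import *
for n in('scene','top'):
    im=grab(n,n+'0'); R=cv2.Rodrigues(np.array(im['rvec']))[0]; print(n,-R.T@np.ravel(im['tvec']),R[2])
s=arm.observe(); print(s['position'],s['ee_rot'],s['clock'],s['width'])
E
```

```text
scene [-0.15040284  0.54298804  0.6936284 ] [ 0.64591027 -0.49677718 -0.57966573]
top [ 0.31656058 -0.02223248  1.12242016] [ 0.21628158 -0.01663968 -0.97618922]
[0.13683472 0.60938858 0.22602853] [-3.46181866e-01 -3.12244136e+00  2.16174371e-03] 0.1 1.0025215395306908
```

View pics/top0.png

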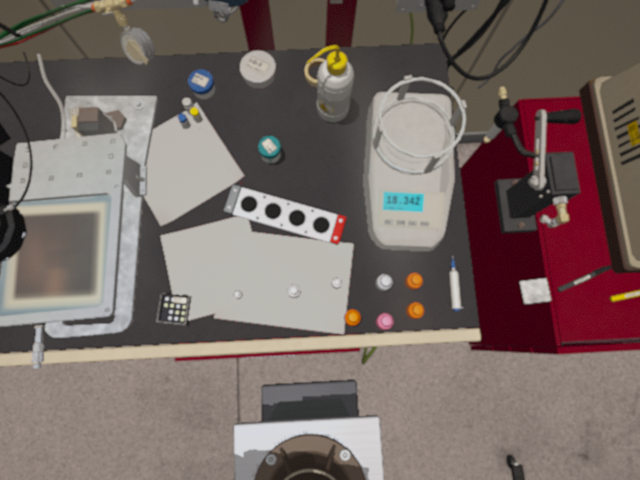

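View pics/scene0.png

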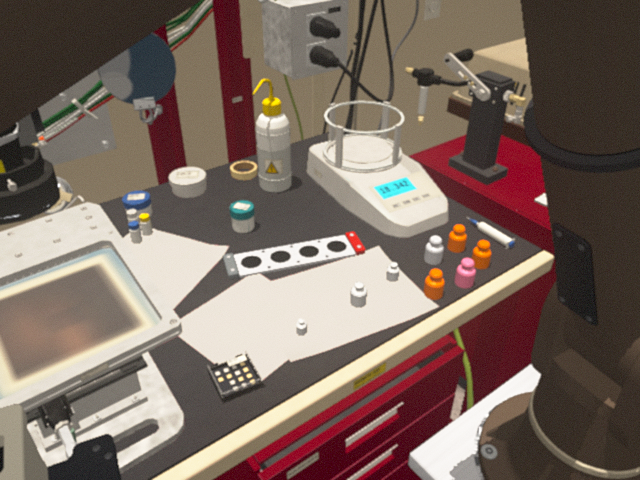

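The top view shows four silver weights: (385,283), (293,292), (336,283) and (238,294). The orange and pink lookalikes are at (415,281), (416,310), (353,317) and (386,321). The strip's red end is at about (338,229) and its grey end at (232,198). I'll confirm with an enlarged crop.

```bash
python3 - <<'E'
from h import *
a=cv2.imread('pics/top0.png')
c=cv2.resize(a[175:335,210:470],None,fx=3,fy=3,interpolation=cv2.INTER_CUBIC); cv2.imwrite('pics/crop0.png',c)
s=cv2.imread('pics/scene0.png')
c=cv2.resize(s[215:345,215:475],None,fx=3,fy=3,interpolation=cv2.INTER_CUBIC); cv2.imwrite('pics/crop1.png',c)
E
```

```text
(no output)
```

View pics/crop0.png

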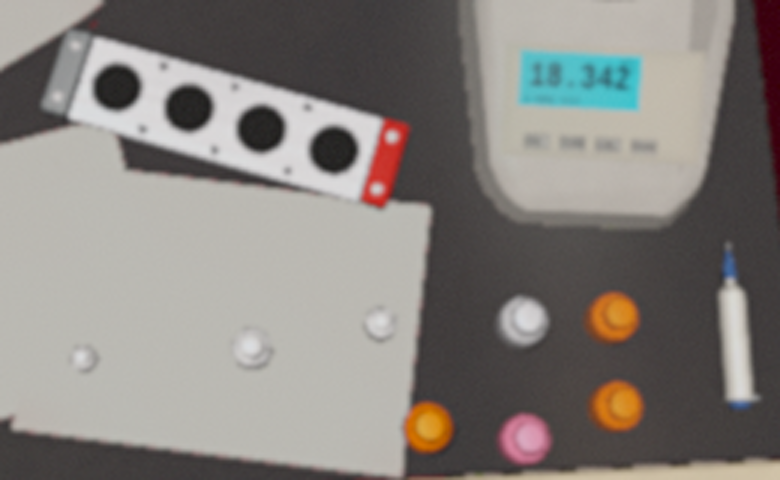

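View pics/crop1.png

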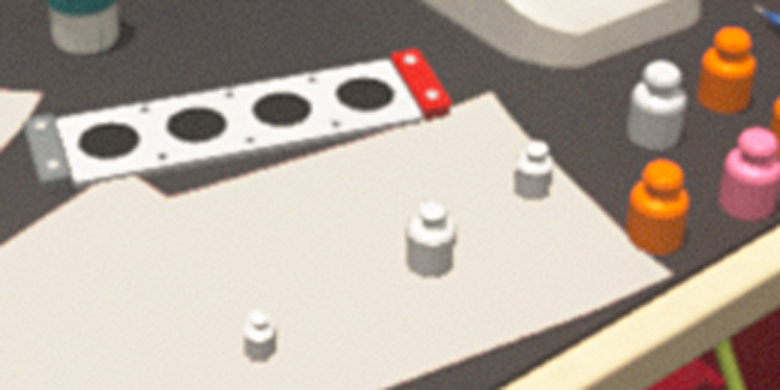

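The crop confirms it. A is the silver one at (386,281), B at (295,290), C at (337,282), D at (238,293). The red block is at the right end, and the coloured lookalikes are not meant. Now measuring.

```bash
python3 - <<'E'
from h import *
T=np.load('pics/top0.npz');S=np.load('pics/scene0.npz')
f=lambda p,o:((p[0]+.5)/3-.5+o[0],(p[1]+.5)/3-.5+o[1])
def tri(p,q):
    A=[];b=[]
    for im,x in((T,p),(S,q)):
        R=cv2.Rodrigues(im['rvec'])[0];t=im['tvec'].ravel();c=-R.T@t;d=R.T@np.linalg.inv(im['intrinsics'])@[*x,1];d/=np.linalg.norm(d)
        M=np.eye(3)-np.outer(d,d);A.append(M);b.append(M@c)
    return np.linalg.solve(sum(A),sum(b))
H=dict(A=54,B=45,C=37,D=29)
P=dict(A=(528,317),B=(254,344),C=(382,320),D=(86,354));Q=dict(A=(661,74),B=(433,211),C=(538,151),D=(259,321))
for k in H:
    p=f(P[k],(210,175));q=f(Q[k],(215,215));z=H[k]/1e3-.003
    print(k,ray(T,*p,z).round(4),ray(S,*q,z).round(4),tri(p,q).round(4))
def discs(im,x0,x1,y0,y1):
    g=cv2.cvtColor(im['pixels'],cv2.COLOR_RGB2GRAY)
    out=[]
    strip=cv2.inRange(g,0,110); n,l,st,c=cv2.connectedComponentsWithStats(strip)
    for i in range(1,n):
        if x0<c[i][0]<x1 and y0<c[i][1]<y1 and 60<st[i][4]<400 and 0.4<st[i][3]/st[i][2]<1.3: out.append((c[i],st[i][4]))
    return sorted(out,key=lambda a:a[0][0])
for im,b in((T,(235,340,190,240)),(S,(225,365,235,275))):
    D=discs(im,*b)
    for c,a in D: print(c.round(1),a,ray(im,*c,.008).round(4))
hsv=cv2.cvtColor(T['pixels'],cv2.COLOR_RGB2HSV)
for n,lo,hi in(('oranges',(5,150,120),(22,255,255)),('pink',(160,60,120),(176,200,255))):
    m=cv2.inRange(hsv,lo,hi);nn,l,st,c=cv2.connectedComponentsWithStats(m)
    for i in range(1,nn):
        if st[i][4]>80 and c[i][0]<440 and c[i][1]>250: print(n,c[i].round(1),ray(T,*c[i],.03).round(3))
print('red',ray(T,*f((387,163),(210,175)),.014),'syr',ray(T,455,285,.01))
E
```

```text
A [ 0.4424 -0.1921  0.051 ] [ 0.4394 -0.1886  0.051 ] [ 0.4428 -0.1927  0.0474]
B [0.4338 0.0113 0.042 ] [0.4297 0.016  0.042 ] [0.4345 0.0115 0.0366]
C [ 0.4477 -0.0851  0.034 ] [ 0.4423 -0.0825  0.034 ] [ 0.4474 -0.0861  0.0294]
D [0.4346 0.1381 0.026 ] [0.4287 0.1449 0.026 ] [0.4358 0.1396 0.0175]
[248.5 203.7] 181 [0.6472 0.1127 0.008 ]
[272.5 210.6] 183 [0.6271 0.0562 0.008 ]
[296.6 217.5] 187 [ 6.074e-01 -3.000e-04  8.000e-03]
[320.9 224.5] 189 [ 0.5873 -0.0569  0.008 ]
[250.8 261.5] 166 [0.645  0.1145 0.008 ]
[280.  256.1] 159 [0.6251 0.0581 0.008 ]
[308.5 250.9] 151 [0.605  0.0014 0.008 ]
[336.3 245.9] 142 [ 0.5847 -0.0553  0.008 ]
oranges [414.  280.4] [ 0.441 -0.259  0.03 ]
oranges [415.2 310. ] [ 0.375 -0.256  0.03 ]
oranges [352.3 317. ] [ 0.367 -0.114  0.03 ]
pink [384.6 321. ] [ 0.355 -0.185  0.03 ]
red [ 0.57292114 -0.09780429  0.014     ] syr [ 0.42823373 -0.3570256   0.01      ]
```

Measured (disc spacing 60 mm, heights and reach are plausible):

| Weight | x (m) | y (m) |
|---|---|---|
| A | 0.441 | -0.191 |
| B | 0.432 | 0.013 |
| C | 0.445 | -0.084 |
| D | 0.432 | 0.141 |

The discs run from grey to red: (.646,.114), (.626,.057), (.606,.0005), (.586,-.056). I'll grip across the row, with tool y at -19.4°, for every weight, starting with D.

Request:
{"op": "drive_tool", "data": {"targets": [[0, 0, -1.3, 0.5, -0.8, 0, 1], [0, 0, -2.6, 1.0, -1.6, 0, 1], [0, 0, -3.9, 1.5, -2.3, 0, 0.8], [0, 0, -5.2, 2.0, -3.1, 0, 0.6], [0, 0, -6.5, 2.46, -3.9, 0, 0.55]], "force": 20}}

```text
clock: 0.6
position: [0.236, 0.4522, 0.2264]
ee_rot: [1.213, 2.898, -0.001]
force: [0.4, 0.2, 0.3]
width: 0.788
gripper_force: 0.0
```

Request:
{"op": "drive_tool", "data": {"targets": [[0, 0, -1.3, 0.5, -0.8, 0, 0.55], [0, 0, -2.6, 1.0, -1.6, 0, 0.55], [0, 0, -3.9, 1.5, -2.3, 0, 0.55], [0, 0, -5.2, 2.0, -3.1, 0, 0.55], [0, 0, -6.5, 2.46, -3.9, 0, 0.55]]}}

```text
clock: 1.1
position: [0.3343, 0.2963, 0.2266]
ee_rot: [-1.975, -2.443, 0.0]
force: [0.1, -0.2, -0.3]
width: 0.55
gripper_force: 0.0
```

Request:
{"op": "drive_tool", "data": {"targets": [[0, 0, -1.3, 0.5, -0.8, -0.3, 0.55], [0, 0, -2.6, 1.0, -1.6, -0.6, 0.55], [0, 0, -3.9, 1.5, -2.3, -0.9, 0.55], [0, 0, -5.2, 2.0, -3.1, -1.2, 0.55], [0, 0, -6.4, 2.46, -3.9, -1.5, 0.55]]}}

```text
clock: 1.6
position: [0.4327, 0.1405, 0.1663]
ee_rot: [2.572, 1.804, 0.0]
force: [-0.4, 0.3, 0.2]
width: 0.551
gripper_force: 0.0
```

```bash
cat >> h.py <<'E'
def wcam(n):
    s=arm.observe(); im=grab('wrist',n); M=np.array(im['mount']); R=cv2.Rodrigues(np.array(s['ee_rot'],float))[0]
    C=R@M[:3,:3]; c=np.array(s['position'])+R@M[:3,3]
    return im,lambda u,v,z:(lambda d:c+d*(z-c[2])/d[2])(C@np.linalg.inv(im['intrinsics'])@[u,v,1]), lambda P:(lambda q:q[:2]/q[2])(np.array(im['intrinsics'])@C.T@(np.array(P)-c))
E
python3 - <<'E'
from h import *
im,r,p=wcam('w1')
for P in([.432,.141,.029],[.432,.0135,.045],[.432,.0135,.0]): print(p(P))
E
```

```text
[316.96296237 230.39716499]
[363.1291453  358.72564517]
[357.77496365 333.7489087 ]
```

View pics/w1.png

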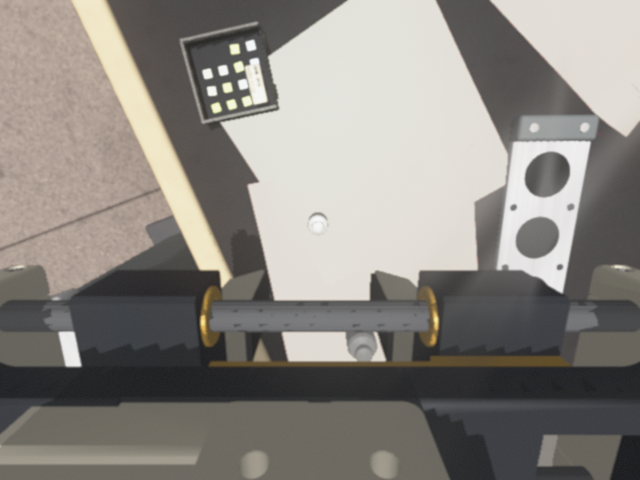

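The wrist view shows D's top at (318,222), against a prediction of (317,230). The grey-end disc at (546,174) gives me a check on the wrist bias.

```bash
python3 - <<'E'
from h import *
im=np.load('pics/w1.npz'); s=arm.observe(); M=im['mount'];R=cv2.Rodrigues(np.array(s['ee_rot'],float))[0];C=R@M[:3,:3];c=np.array(s['position'])+R@M[:3,3]
r=lambda u,v,z:(lambda d:c+d*(z-c[2])/d[2])(C@np.linalg.inv(im['intrinsics'])@[u,v,1])
print(c,C[:,2]); print(r(546.5,174,.008),r(537,238,.008),'D',r(318,222,.027),'base c',r(317.5,226,.012),'B',r(362,352,.043))
T=np.load('pics/top0.npz')
g=cv2.cvtColor(T['pixels'],cv2.COLOR_RGB2GRAY).astype(int); print(g[284:304,228:248])
E
```

```text
[0.45912243 0.19858882 0.32210934] [-0.08722686 -0.2385685  -0.96720037]
[0.64804523 0.10621842 0.008     ] [0.62796158 0.04900597 0.008     ] D [0.43738523 0.14139404 0.027     ] base c [0.43449227 0.13505874 0.012     ] B [0.43354041 0.01357443 0.043     ]
[[185 184 185 185 185 185 186 185 185 185 185 185 185 185 184 185 185 184
  185 185]
 [185 186 184 185 184 185 185 185 185 185 184 184 184 185 184 185 186 185
  185 185]
 [185 185 185 185 185 186 185 185 184 184 184 185 185 184 185 185 185 184
  186 184]
 [185 184 184 185 184 184 185 185 185 185 185 185 185 184 185 185 184 185
  185 185]
 [184 185 185 185 185 184 185 184 184 186 185 185 185 185 185 185 185 185
  184 185]
 [185 184 185 185 185 185 183 180 181 182 180 178 180 185 186 185 184 185
  185 185]
 [184 185 185 185 185 184 178 171 175 178 172 167 172 180 184 185 184 184
  184 184]
 [185 185 185 185 184 183 179 177 183 186 178 171 167 171 179 184 185 185
  184 184]
 [184 185 184 184 183 182 185 196 204 203 193 181 168 160 171 183 185 185
  186 185]
 [185 185 186 185 182 178 188 205 215 214 201 182 168 158 162 178 185 185
  
[... 159 characters left out ...]
 185 185
  184 185]
 [185 185 185 185 182 179 187 195 197 198 192 183 167 154 167 182 185 185
  184 185]
 [184 185 185 185 184 184 187 188 185 183 175 164 154 162 176 184 185 185
  185 184]
 [184 185 186 184 185 185 184 182 172 162 153 150 160 175 183 186 186 185
  185 185]
 [184 184 185 184 185 186 185 183 177 170 167 170 177 183 185 185 185 185
  185 185]
 [185 185 185 185 185 185 185 184 184 183 183 183 184 185 185 186 186 185
  185 185]
 [184 184 185 185 186 185 185 184 185 186 185 186 185 185 186 185 185 185
  185 185]
 [185 184 185 185 184 184 185 184 185 185 187 185 185 185 184 186 184 184
  185 184]
 [184 185 184 185 185 185 185 184 185 185 185 184 185 185 185 185 185 186
  186 185]]
```

The arm was possibly still settling during that picture, so I'll retake it at rest and measure by contour.

```bash
python3 - <<'E'
from h import *
print(arm.observe()['position'])
im,r,p=wcam('w2'); print(arm.observe()['position'])
g=cv2.cvtColor(im['pixels'],cv2.COLOR_RGB2GRAY)
n,l,st,c=cv2.connectedComponentsWithStats(cv2.inRange(g,0,110))
for i in range(1,n):
    if c[i][0]>490 and 120<c[i][1]<270 and 800<st[i][4]<4000: print('disc',c[i],st[i],r(*c[i],.008))
w=g[190:260,280:360]; bg=int(np.median(w)); m=(abs(w.astype(int)-bg)>12).astype('uint8')
n,l,st,c=cv2.connectedComponentsWithStats(m)
for i in range(1,n):
    if st[i][4]>60: print('D',c[i]+[280,190],st[i],r(*(c[i]+[280,190]),.02))
cv2.imwrite('pics/w2c.png',cv2.resize(im['pixels'][190:260,280:400,::-1],None,fx=5,fy=5,interpolation=cv2.INTER_CUBIC))
E
```

```text
[0.43450076 0.1346831  0.1651603 ]
[0.43318518 0.13699885 0.16566453]
disc [543.69889937 164.14779874] [ 523  144   44   44 1272] [0.64732464 0.11592606 0.008     ]
D [313.30075188 211.4962406 ] [ 23  17  21  10 133] [0.4362869  0.15063817 0.02      ]
D [312.82258065 220.96774194] [29 27  9  9 62] [0.43277731 0.14261173 0.02      ]
```

View pics/w2c.png

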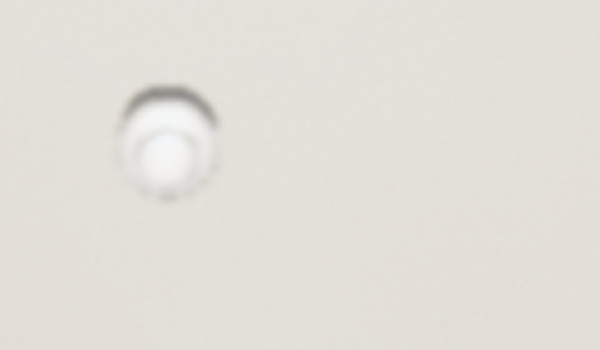

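D is at about (.432,.142), consistent across views. Going down and gripping.

Request:
{"op": "drive_tool", "data": {"targets": [[0, 0, 0, 0, 0, -1, 0.55], [0, 0, 0, 0, 0, -2, 0.55], [0, 0, 0, 0, 0, -3, 0.55], [0, 0, 0, 0, 0, -3.6, 0.55], [0, 0, 0, 0, 0, -4, 0.55]]}}

```text
clock: 2.2
position: [0.4308, 0.1419, 0.0048]
ee_rot: [-2.566, -1.811, 0.004]
force: [0.0, 0.6, 0.1]
width: 0.551
gripper_force: 0.0
```

Request:
{"op": "drive_tool", "data": {"targets": [[0, 0, 0, 0, 0, 0, 0.55], [0, 0, 0, 0, 0, 0, 0.1], [0, 0, 0, 0, 0, 0, 0.1], [0, 0, 0, 0, 0, 0, 0.1], [0, 0, 0, 0, 0, 0, 0.1]], "force": 20}}

```text
clock: 2.7
position: [0.4325, 0.1423, 0.0075]
ee_rot: [2.568, 1.81, 0.002]
force: [0.4, 0.8, 0.3]
width: 0.256
gripper_force: 0.0
```

Request:
{"op": "drive_tool", "data": {"targets": [[0, 0, 0, 0, 0, 0, 0.1], [0, 0, 0, 0, 0, 0, 0.1], [0, 0, 0, 0, 0, 0.5, 0.1], [0, 0, 0, 0, 0, 1.3, 0.1], [0, 0, 0, 0, 0, 2, 0.1]]}}

```text
clock: 3.2
position: [0.4318, 0.1415, 0.0877]
ee_rot: [2.568, 1.809, -0.001]
force: [0.4, 0.3, -1.1]
width: 0.196
gripper_force: 20.0
```

Request:
{"op": "drive_tool", "data": {"targets": [[0, 0, 0, 0.8, -0.1, 0, 0.1], [0, 0, 0, 1.9, -0.25, 0, 0.1], [0, 0, 0, 3.1, -0.4, 0, 0.1], [0, 0, 0, 4.3, -0.55, 0, 0.1], [0, 0, 0, 5.35, -0.7, 0, 0.1]]}}

```text
clock: 3.7
position: [0.6481, 0.1135, 0.0867]
ee_rot: [2.568, 1.81, 0.0]
force: [0.5, 0.7, -1.4]
width: 0.195
gripper_force: 20.0
```

Request:
{"op": "drive_tool", "data": {"targets": [[0, 0, 0, 0, 0, 0, 0.1], [0, 0, 0, 0, 0, -0.6, 0.1], [0, 0, 0, 0, 0, -1.2, 0.1], [0, 0, 0, 0, 0, -1.6, 0.1], [0, 0, 0, 0, 0, -1.77, 0.1]]}}

```text
clock: 4.2
position: [0.6445, 0.114, 0.0146]
ee_rot: [-2.566, -1.809, 0.004]
force: [-13.4, 1.1, 32.6]
width: 0.198
gripper_force: 20.1
```

Request:
{"op": "drive_tool", "data": {"targets": [[0, 0, 0, 0, 0, 0, 0.1], [0, 0, 0, 0, 0, 0, 0.1], [0, 0, 0, 0, 0, 0, 0.3], [0, 0, 0, 0, 0, 0, 0.5], [0, 0, 0, 0, 0, 0, 0.6]]}}

```text
clock: 4.7
position: [0.6464, 0.1139, 0.0163]
ee_rot: [2.568, 1.81, 0.001]
force: [0.0, -0.2, 0.4]
width: 0.41
gripper_force: 0.0
```

Request:
{"op": "drive_tool", "data": {"targets": [[0, 0, 0, 0, 0, 0, 0.6], [0, 0, 0, 0, 0, 0.5, 0.6], [0, 0, 0, 0, 0, 1.2, 0.6], [0, 0, 0, 0, 0, 2.0, 0.6], [0, 0, 0, 0, 0, 3.0, 0.6]]}}

```text
clock: 5.2
position: [0.6452, 0.1137, 0.1361]
ee_rot: [-2.568, -1.809, 0.003]
force: [0.3, -0.4, -0.9]
width: 0.6
gripper_force: 0.0
```

Request:
{"op": "drive_tool", "data": {"targets": [[0, 0, 0, -0.5, -0.5, 0, 0.6], [0, 0, 0, -1.3, -1.3, 0, 0.6], [0, 0, 0, -2.1, -2.1, 0, 0.6], [0, 0, 0, -2.9, -2.9, 0, 0.6], [0, 0, 0, -3.7, -3.7, 0, 0.6]]}}

```text
clock: 5.7
position: [0.4967, -0.0353, 0.1361]
ee_rot: [2.568, 1.81, 0.001]
force: [0.0, -0.5, 0.8]
width: 0.597
gripper_force: 0.0
```

Request:
{"op": "drive_tool", "data": {"targets": [[0, 0, 0, -0.7, -0.7, 0, 0.6], [0, 0, 0, -1.32, -1.24, 0, 0.6], [0, 0, 0, -1.32, -1.24, 0, 0.6], [0, 0, 0, -1.32, -1.24, -0.7, 0.6], [0, 0, 0, -1.32, -1.24, -1.4, 0.6]]}}

```text
clock: 6.2
position: [0.4469, -0.0834, 0.0801]
ee_rot: [2.566, 1.809, 0.005]
force: [0.2, 0.5, -0.2]
width: 0.6
gripper_force: 0.0
```

Request:
{"op": "drive_tool", "data": {"targets": [[0, 0, 0, 0, 0, -0.7, 0.6], [0, 0, 0, 0, 0, -1.3, 0.6], [0, 0, 0, 0, 0, -1.7, 0.6], [0, 0, 0, 0, 0, -1.8, 0.6], [0, 0, 0, 0, 0, -1.8, 0.5]]}}

```text
clock: 6.7
position: [0.4455, -0.0836, 0.0077]
ee_rot: [-2.568, -1.81, 0.001]
force: [0.2, -1.3, -0.0]
width: 0.555
gripper_force: 0.0
```

Request:
{"op": "drive_tool", "data": {"targets": [[0, 0, 0, 0, 0, 0, 0.15], [0, 0, 0, 0, 0, 0, 0.15], [0, 0, 0, 0, 0, 0, 0.15], [0, 0, 0, 0, 0, 0, 0.15], [0, 0, 0, 0, 0, 0, 0.15]], "force": 25}}

```text
clock: 7.2
position: [0.4459, -0.0837, 0.0085]
ee_rot: [2.567, 1.809, 0.002]
force: [-0.1, 0.3, 7.5]
width: 0.258
gripper_force: 25.0
```

Request:
{"op": "drive_tool", "data": {"targets": [[0, 0, 0, 0, 0, 0.4, 0.15], [0, 0, 0, 0, 0, 1.0, 0.15], [0, 0, 0, 0, 0, 1.6, 0.15], [0, 0, 0, 0.3, 0.2, 2.0, 0.15], [0, 0, 0, 0.9, 0.7, 2.0, 0.15]]}}

```text
clock: 7.7
position: [0.4813, -0.0572, 0.0901]
ee_rot: [2.57, 1.804, 0.003]
force: [0.6, -0.7, -1.0]
width: 0.253
gripper_force: 25.0
```

Request:
{"op": "drive_tool", "data": {"targets": [[0, 0, 0, 0.8, 0.6, 0, 0.15], [0, 0, 0, 1.7, 1.3, 0, 0.15], [0, 0, 0, 2.6, 2.0, 0, 0.15], [0, 0, 0, 3.3, 2.5, 0, 0.15], [0, 0, 0, 3.62, 2.8, 0, 0.15]]}}

```text
clock: 8.2
position: [0.6282, 0.0592, 0.0876]
ee_rot: [2.565, 1.813, 0.002]
force: [0.3, 0.1, -0.2]
width: 0.254
gripper_force: 25.0
```

Request:
{"op": "drive_tool", "data": {"targets": [[0, 0, 0, 0, 0, 0, 0.15], [0, 0, 0, 0, 0, -0.6, 0.15], [0, 0, 0, 0, 0, -1.1, 0.15], [0, 0, 0, 0, 0, -1.5, 0.15], [0, 0, 0, 0, 0, -1.65, 0.15]]}}

```text
clock: 8.7
position: [0.6244, 0.0555, 0.0203]
ee_rot: [-2.568, -1.808, 0.004]
force: [-0.4, 0.3, -1.4]
width: 0.257
gripper_force: 25.0
```

Request:
{"op": "drive_tool", "data": {"targets": [[0, 0, 0, 0, 0, -0.1, 0.15], [0, 0, 0, 0, 0, -0.11, 0.15], [0, 0, 0, 0, 0, -0.11, 0.3], [0, 0, 0, 0, 0, -0.11, 0.5], [0, 0, 0, 0, 0, -0.11, 0.6]]}}

```text
clock: 9.2
position: [0.6266, 0.0563, 0.0182]
ee_rot: [2.568, 1.809, 0.002]
force: [-0.1, -0.1, -0.2]
width: 0.425
gripper_force: 0.0
```

Request:
{"op": "drive_tool", "data": {"targets": [[0, 0, 0, 0, 0, 0, 0.6], [0, 0, 0, 0, 0, 0.5, 0.6], [0, 0, 0, 0, 0, 1.2, 0.6], [0, 0, 0, 0, 0, 2.0, 0.6], [0, 0, 0, 0, 0, 3.0, 0.6]]}}

```text
clock: 9.7
position: [0.6252, 0.0562, 0.1379]
ee_rot: [-2.568, -1.809, 0.003]
force: [-0.1, 0.9, 0.6]
width: 0.601
gripper_force: 0.0
```

Request:
{"op": "drive_tool", "data": {"targets": [[0, 0, 0, -0.6, -0.15, 0, 0.6], [0, 0, 0, -1.6, -0.35, 0, 0.6], [0, 0, 0, -2.7, -0.6, 0, 0.6], [0, 0, 0, -3.8, -0.85, 0, 0.6], [0, 0, 0, -4.85, -1.08, 0, 0.6]]}}

```text
clock: 10.2
position: [0.4302, 0.0126, 0.1375]
ee_rot: [-2.568, -1.809, -0.0]
force: [-0.2, -0.2, 1.2]
width: 0.6
gripper_force: 0.0
```

Request:
{"op": "drive_tool", "data": {"targets": [[0, 0, 0, 0, 0, 0, 0.6], [0, 0, 0, 0, 0, -0.5, 0.6], [0, 0, 0, 0, 0, -1.3, 0.6], [0, 0, 0, 0, 0, -2.1, 0.6], [0, 0, 0, 0, 0, -2.8, 0.6]]}}

```text
clock: 10.7
position: [0.4327, 0.0132, 0.0245]
ee_rot: [2.567, 1.81, 0.001]
force: [0.4, 0.6, -0.5]
width: 0.605
gripper_force: 0.0
```

Request:
{"op": "drive_tool", "data": {"targets": [[0, 0, 0, 0, 0, -0.3, 0.6], [0, 0, 0, 0, 0, -0.43, 0.6], [0, 0, 0, 0, 0, -0.43, 0.5], [0, 0, 0, 0, 0, -0.43, 0.2], [0, 0, 0, 0, 0, -0.43, 0.2]]}}

```text
clock: 11.2
position: [0.4329, 0.0132, 0.0091]
ee_rot: [2.567, 1.81, 0.003]
force: [0.6, 0.4, -0.2]
width: 0.392
gripper_force: 0.0
```

Request:
{"op": "drive_tool", "data": {"targets": [[0, 0, 0, 0, 0, 0, 0.2], [0, 0, 0, 0, 0, 0, 0.2], [0, 0, 0, 0, 0, 0, 0.2], [0, 0, 0, 0, 0, 0.5, 0.2], [0, 0, 0, 0, 0, 1.0, 0.2]], "force": 30}}

```text
clock: 11.7
position: [0.4315, 0.0129, 0.0487]
ee_rot: [-2.568, -1.809, 0.002]
force: [0.8, 1.1, -1.9]
width: 0.32
gripper_force: 30.0
```

Request:
{"op": "drive_tool", "data": {"targets": [[0, 0, 0, 0, 0, 0.7, 0.2], [0, 0, 0, 0.7, -0.05, 1.0, 0.2], [0, 0, 0, 1.7, -0.1, 1.0, 0.2], [0, 0, 0, 2.7, -0.2, 1.0, 0.2], [0, 0, 0, 3.7, -0.3, 1.0, 0.2]]}}

```text
clock: 12.2
position: [0.5814, 0.0015, 0.0887]
ee_rot: [-2.567, -1.811, -0.001]
force: [0.0, 0.1, -1.8]
width: 0.322
gripper_force: 30.0
```

Request:
{"op": "drive_tool", "data": {"targets": [[0, 0, 0, 0.5, 0, 0, 0.2], [0, 0, 0, 0.65, -0.03, 0, 0.2], [0, 0, 0, 0.65, -0.03, -0.4, 0.2], [0, 0, 0, 0.65, -0.03, -0.9, 0.2], [0, 0, 0, 0.65, -0.03, -1.4, 0.2]]}}

```text
clock: 12.7
position: [0.605, 0.0, 0.0319]
ee_rot: [-2.567, -1.81, 0.001]
force: [-0.8, 0.8, -1.6]
width: 0.323
gripper_force: 30.0
```

Request:
{"op": "drive_tool", "data": {"targets": [[0, 0, 0, 0, 0, -0.25, 0.2], [0, 0, 0, 0, 0, -0.35, 0.2], [0, 0, 0, 0, 0, -0.36, 0.2], [0, 0, 0, 0, 0, -0.36, 0.4], [0, 0, 0, 0, 0, -0.36, 0.6]]}}

```text
clock: 13.2
position: [0.6069, -0.0002, 0.019]
ee_rot: [2.567, 1.809, 0.002]
force: [0.6, 0.1, -0.2]
width: 0.44
gripper_force: 0.0
```

Request:
{"op": "drive_tool", "data": {"targets": [[0, 0, 0, 0, 0, 0, 0.6], [0, 0, 0, 0, 0, 0, 0.6], [0, 0, 0, 0, 0, 0.8, 0.6], [0, 0, 0, 0, 0, 1.8, 0.6], [0, 0, 0, 0, 0, 3.0, 0.65]]}}

```text
clock: 13.7
position: [0.6051, -0.0002, 0.1384]
ee_rot: [-2.567, -1.809, 0.004]
force: [1.3, 1.1, 1.6]
width: 0.635
gripper_force: 0.0
```

Request:
{"op": "drive_tool", "data": {"targets": [[0, 0, 0, -0.5, -0.6, 0, 0.65], [0, 0, 0, -1.2, -1.4, 0, 0.65], [0, 0, 0, -1.9, -2.2, 0, 0.65], [0, 0, 0, -2.6, -3.0, 0, 0.65], [0, 0, 0, -3.3, -3.8, 0, 0.65]]}}

```text
clock: 14.2
position: [0.473, -0.1533, 0.1383]
ee_rot: [2.567, 1.81, 0.001]
force: [-0.2, -0.1, 0.9]
width: 0.648
gripper_force: 0.0
```

Request:
{"op": "drive_tool", "data": {"targets": [[0, 0, 0, -0.6, -0.7, 0, 0.65], [0, 0, 0, -0.83, -0.97, 0, 0.65], [0, 0, 0, -0.83, -0.97, 0, 0.65], [0, 0, 0, -0.83, -0.97, -0.4, 0.65], [0, 0, 0, -0.83, -0.97, -1.0, 0.65]]}}

```text
clock: 14.7
position: [0.4435, -0.1899, 0.0984]
ee_rot: [2.564, 1.811, 0.005]
force: [1.2, 0.2, 0.3]
width: 0.646
gripper_force: 0.0
```

Request:
{"op": "drive_tool", "data": {"targets": [[0, 0, 0, 0, 0, -0.6, 0.65], [0, 0, 0, 0, 0, -1.2, 0.65], [0, 0, 0, 0, 0, -1.7, 0.65], [0, 0, 0, 0, 0, -2.0, 0.65], [0, 0, 0, 0, 0, -2.0, 0.65]]}}

```text
clock: 15.2
position: [0.441, -0.1898, 0.0167]
ee_rot: [-2.565, -1.81, 0.002]
force: [0.9, -0.2, 0.5]
width: 0.65
gripper_force: 0.0
```

Request:
{"op": "drive_tool", "data": {"targets": [[0, 0, 0, 0, 0, 0, 0.28], [0, 0, 0, 0, 0, 0, 0.28], [0, 0, 0, 0, 0, 0, 0.28], [0, 0, 0, 0, 0, 0, 0.28], [0, 0, 0, 0, 0, 0, 0.28]], "force": 40}}

```text
clock: 15.7
position: [0.4415, -0.191, 0.0186]
ee_rot: [2.567, 1.809, 0.002]
force: [-0.8, 0.7, 7.0]
width: 0.384
gripper_force: 40.0
```

Request:
{"op": "drive_tool", "data": {"targets": [[0, 0, 0, 0, 0, 0.3, 0.28], [0, 0, 0, 0, 0, 0.9, 0.28], [0, 0, 0, 0, 0, 1.6, 0.28], [0, 0, 0, 0, 0, 2.2, 0.28], [0, 0, 0, 0.3, 0.3, 2.5, 0.28]]}}

```text
clock: 16.2
position: [0.4517, -0.1808, 0.1203]
ee_rot: [2.571, 1.804, 0.0]
force: [0.4, -0.1, -4.4]
width: 0.386
gripper_force: 40.0
```

Request:
{"op": "drive_tool", "data": {"targets": [[0, 0, 0, 0.7, 0.6, 0, 0.28], [0, 0, 0, 1.5, 1.35, 0, 0.28], [0, 0, 0, 2.3, 2.1, 0, 0.28], [0, 0, 0, 3.0, 2.75, 0, 0.28], [0, 0, 0, 3.33, 3.06, 0, 0.28]]}}

```text
clock: 16.7
position: [0.5881, -0.0526, 0.1181]
ee_rot: [-2.564, -1.815, -0.001]
force: [0.9, -0.1, -5.1]
width: 0.379
gripper_force: 40.0
```

Request:
{"op": "drive_tool", "data": {"targets": [[0, 0, 0, 0, 0, 0, 0.28], [0, 0, 0, 0, 0, -0.5, 0.28], [0, 0, 0, 0, 0, -1.1, 0.28], [0, 0, 0, 0, 0, -1.6, 0.28], [0, 0, 0, 0, 0, -2.0, 0.28]]}}

```text
clock: 17.2
position: [0.5844, -0.0577, 0.0371]
ee_rot: [-2.569, -1.807, 0.003]
force: [0.2, 0.4, -4.0]
width: 0.383
gripper_force: 40.0
```

Request:
{"op": "drive_tool", "data": {"targets": [[0, 0, 0, 0, 0, -0.18, 0.28], [0, 0, 0, 0, 0, -0.26, 0.28], [0, 0, 0, 0, 0, -0.26, 0.28], [0, 0, 0, 0, 0, -0.26, 0.5], [0, 0, 0, 0, 0, -0.26, 0.7]]}}

```text
clock: 17.7
position: [0.5871, -0.0568, 0.0288]
ee_rot: [2.567, 1.809, 0.003]
force: [0.3, 0.7, -0.7]
width: 0.514
gripper_force: 0.0
```

Request:
{"op": "drive_tool", "data": {"targets": [[0, 0, 0, 0, 0, 0, 0.7], [0, 0, 0, 0, 0, 0, 0.7], [0, 0, 0, 0, 0, 0.8, 0.7], [0, 0, 0, 0, 0, 1.8, 0.7], [0, 0, 0, 0, 0, 3.0, 0.7]]}}

```text
clock: 18.2
position: [0.5851, -0.0565, 0.1481]
ee_rot: [-2.567, -1.809, 0.003]
force: [1.2, 0.9, 1.0]
width: 0.702
gripper_force: 0.0
```

Request:
{"op": "drive_tool", "data": {"targets": [[0, 0, 0, -0.4, 0.5, 0.5, 0.7], [0, 0, 0, -1.0, 1.2, 0.9, 0.7], [0, 0, 0, -1.8, 2.0, 1.0, 0.7], [0, 0, 0, -2.6, 2.8, 1.0, 0.7], [0, 0, 0, -3.3, 3.6, 1.0, 0.7]]}}

```text
clock: 18.7
position: [0.4526, 0.0884, 0.1879]
ee_rot: [-2.568, -1.809, -0.001]
force: [1.3, 0.8, 0.3]
width: 0.698
gripper_force: 0.0
```

Request:
{"op": "drive_tool", "data": {"targets": [[0, 0, 0, -0.2, 0.8, 0, 0.7], [0, 0, 0, -0.4, 1.8, 0, 0.7], [0, 0, 0, -0.6, 2.8, 0, 0.7], [0, 0, 0, -0.6, 2.8, 0, 0.7], [0, 0, 0, -0.6, 2.8, 0, 0.7]]}}

```text
clock: 19.2
position: [0.4299, 0.2001, 0.1876]
ee_rot: [2.566, 1.813, 0.0]
force: [0.1, -0.3, 0.1]
width: 0.699
gripper_force: 0.0
```

```bash
python3 - <<'E'
from h import *
grab('top','top1'); grab('scene','scene1')
a=cv2.imread('pics/top1.png')[130:340,150:470]; b=cv2.imread('pics/scene1.png')[190:310,200:380]
cv2.imwrite('pics/f1.png',cv2.resize(a,None,fx=2.4,fy=2.4,interpolation=3)); cv2.imwrite('pics/f2.png',cv2.resize(b,None,fx=4,fy=4,interpolation=2))
E
```

```text
(no output)
```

View pics/f1.png

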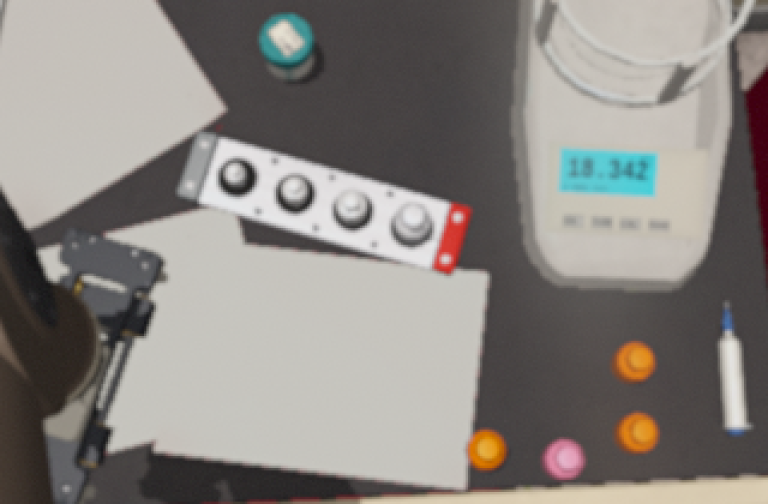

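View pics/f2.png

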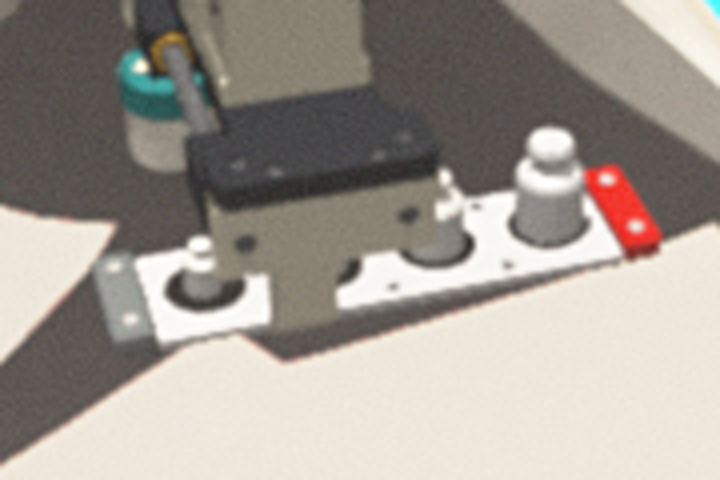

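The top crop shows all four weights upright, each inside its disc, largest beside the red block at (455,240). The jar, syringe and box area look untouched. One quick numeric check of the knobs before handing in.

```bash
python3 - <<'E'
from h import *
T=np.load('pics/top1.npz')
D=dict(D=(240,168,.034,.6472,.1127),C=(297,184,.042,.6271,.0562),B=(354,201,.05,.6074,-.0003),A=(413,215,.059,.5873,-.0569))
u=np.array([.333,.943])
for k,(x,y,z,a,b) in D.items():
    p=ray(T,x/2.4+150,y/2.4+130,z)[:2]-[a,b]; print(k,'along %.1f across %.1f mm'%(1e3*p@u,1e3*p@[u[1],-u[0]]))
E
```

```text
D along -6.1 across 3.2 mm
C along -5.4 across 1.7 mm
B along -3.9 across -1.1 mm
A along -2.0 across -0.4 mm
```

All are within about 6 mm, against a 12 mm tolerance, and the scene view agrees. Handing in.

```bash
python3 -c "
from cell import arm; print(arm.sign_off())"
```

```text
the job is handed in; nothing more can be done
None
```

All four weights stand upright on their discs, largest beside the red block and smallest beside the grey, measured within about 6 mm of centre (12 mm allowed); the jar and syringe look unmoved, the arm hid the sample box in the final check though it worked well clear of it, and the job is handed in (no verdict returned).

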